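# Clear the V-block and press a lens barrel into it

### The job

The setting rod with two rings is lying in the V-block: put it back in its own storage slot (the one labelled with two bars) and let go of it. Then take the black lens barrel out of its tray, lay it centred along the V-block and gently press it down with about 15 N so that it bears firmly on both sloping faces, not just one; finish while still holding it pressed there, not letting go. Leave the short rod, the jar and the tape roll where they are.

Things in the scene. Friction and masses are not known exactly. Their poses are not given: they have to be found in the camera images.
- gauge: Setting rod: plain bright steel cylinder, 24 mm diameter, 92 mm long, about 0.3 kg, two dark rings near one end. Origin at its centre, x along its axis (it may be rolled about x). Starts lying in the V-block, its centre 39 mm above the V-block's underside.
- lens: Lens barrel: black cylinder, 32 mm diameter, 96 mm long, about 0.2 kg, narrow metal bands, glass in both ends. Origin at its centre, x along its axis; either end may point either way. Starts lying in the pocket of lens_tray, its centre 36 mm above the tray's underside. Seated in the V-block its centre is 44.6 mm above the V-block's underside.
- vblock: Aluminium V-block fixed to the bench. Base plate 90 x 80 x 8 mm (x, y, z) with two 20 mm long saddles, at x 23 to 43 mm either side; the 46 mm gap between lets fingers reach down beside the rod. Origin: centre of underside, z up, V along x. The V's 45 degree faces meet in a line at z 22 mm and rise to 43; saddles 61 mm wide.
- v_left: The V-block's two sloping faces on its +y side (one on each saddle): one contact line of the V. Same origin and axes as vblock.
- v_right: The V-block's two sloping faces on its -y side: the other contact line. Same origin and axes as vblock.
- slot2: Grey storage slot fixed to the bench: 6 mm base plate with two raised pocket ends, 44 mm finger gap between (x -22 to 22). Origin: centre of underside below the pocket's middle, pocket along x, z up; pocket floor at z 20 mm, top of its 5 mm walls at 28. Flat white label with two dark bars at its +x end. Pocket 100 x 30 mm. The setting rod's own, empty; rod lies either way round, centre at z 32.
- slot1: Grey storage slot fixed to the bench: 6 mm base plate with two raised pocket ends, 44 mm finger gap between (x -22 to 22). Origin: centre of underside below the pocket's middle, pocket along x, z up; pocket floor at z 20 mm, top of its 5 mm walls at 28. Flat white label with one dark bar at its +x end. Pocket 84 x 26 mm. Holds the short rod.
- slot3: Grey storage slot fixed to the bench: 6 mm base plate with two raised pocket ends, 44 mm finger gap between (x -22 to 22). Origin: centre of underside below the pocket's middle, pocket along x, z up; pocket floor at z 20 mm, top of its 5 mm walls at 28. Flat white label with three dark bars at its +x end. Pocket 116 x 34 mm. Empty; its rod is away.
- lens_tray: Black lens tray, no label, fixed to the bench: 6 mm base plate with two raised pocket ends, 44 mm finger gap between (x -22 to 22). Origin: centre of underside below the pocket's middle, pocket along x, z up; pocket floor at z 20 mm, top of its 5 mm walls at 28. Pocket 104 x 38 mm. The 4 cradles stand two either side of the V-block, in any order.
- short_rod: Bystander: bright steel rod 20 mm in diameter, 76 mm long, one dark ring, lying in slot1. Origin at its centre, x along its axis.
- flux_bottle: Bystander: small blue jar, 44 mm in diameter, 85 mm tall, standing on the bench beyond the V-block. Origin at the centre of its underside.
- tape_roll: Bystander: grey tape roll lying flat, 68 mm in diameter, 20 mm tall, beyond the V-block. Origin at the centre of its underside.
Mind the look-alikes: they are no part of the job. Leave any brown, orange or yellow look-alike of the gauge alone.

How it is judged:
On the way, in this order (a step that is already met when the one before it is completed fails the run):
1. the setting rod lies in its own slot (two bars), let go (x of gauge in the frame of slot2 between -0.007 and 0.007 m and y of gauge in the frame of slot2 between -0.005 and 0.005 m and z of gauge in the frame of slot2 between 0.029 and 0.0345 m and angle between the x axis of gauge and the x axis of slot2, either way round below 0.12 rad and contact force between the fingers and gauge below 0.1 N), for 0.3 s.
2. the lens barrel lies in the V-block, centred and along the V (x of lens in the frame of vblock between -0.012 and 0.012 m and y of lens in the frame of vblock between -0.003 and 0.003 m and z of lens in the frame of vblock between 0.0416 and 0.0476 m and angle between the x axis of lens and the x axis of vblock, either way round below 0.05 rad), for 0.2 s.
At the end, for the whole second after the job is handed in: Setting rod let go down in slot2's pocket (7 mm along, 5 across, 0.12 rad; centre 29 to 34.5 mm up). Lens barrel still, in the V (12 mm along, 3 across, 3 in height, 0.05 rad), over 4 N on each side of the V (weight alone gives 1 to 2) and over 3 N between fingers and barrel (all of step 1 and all of step 2 and contact force between lens and v_left above 4 N and contact force between lens and v_right above 4 N and contact force between the fingers and lens above 3 N and linear speed of lens below 0.02 m/s); the arm keeps its last pose, push and grip.
It fails at once if the lens barrel is pressed or knocked with over 60 N onto a side of the V (contact force between lens and v_left above 60 N or contact force between lens and v_right above 60 N).
It fails at once if the short rod is taken or shifted by over 15 mm (distance of short_rod from where it was at the start of the episode above 0.015 m).
It fails at once if the jar or the tape roll is shifted by over 30 mm (distance of any of flux_bottle, tape_roll from where it was at the start of the episode above 0.03 m).
It also fails if it takes over 64 s, if anything falls off the work surface, if the arm or the gripper's body presses on something with over 40 N, if the wrist force passes 120 N, or if a joint passes its speed limit or range.

### The arm

A 6-joint arm with a two-finger parallel gripper is mounted at the origin on the work surface. World frame = base frame: x ahead of the robot, y to its left, z up, the work surface at z = 0. Lengths are in m, angles in rad, forces in N, time in s.
With the tool pointing down it reaches from about 0.35 to 0.775 m from the base axis. Payload 7.3 kg.
Tool frame: the origin (TCP) lies at the centre of the arm's flange, where the gripper is bolted on; the fingertips stand 178 mm ahead of it and the grasp point (between the pads) lies 159 mm ahead of it (tip_extent is the distance from the TCP to the fingertips, in m); z points along the fingers, y is the line along which they close (so a half turn about z gives the same grasp; the last joint's range is limited). The gripper opens to 92 mm and grips with 3 to 60 N. Pads are 19 mm wide; open, the fingers measure 130 mm over their backs; the gripper's body (75 mm by 190 mm) begins 47 mm behind the grasp point.
Start: joints at [1.052, 0.342, 1.524, -0, 1.275, -0.146], TCP at [0.191, 0.489, 0.405] pointing down, gripper open.
Joint ranges: [-2.53, 2.53], [-0.77, 2.02], [0.04, 2.7], [-1, 4.14], [0.28, 2.66], [-3.11, 3.11]. Speed limits (rad/s): [2.57, 2.57, 3.14, 3.14, 3.14, 3.14].

### API

Orientations are given as [roll, pitch, yaw] about the fixed x, y, z axes, in that order (R = Rz(yaw) Ry(pitch) Rx(roll)).
In Python, from cell import * gives the robot as it stands.
- The arm moves only by the tool arm_command, never from a script. Its arguments are lists of equal length, an entry for each row: "xyz": the shift along the world's x, y, z in mm, a list of three; "spin": the turn about the world's z in degrees. In form: {"xyz": [[tx, ty, tz], ...], "spin": [spin, ...]}. A call has 1 to 20 rows; each row shifts and turns the commanded pose from where the row before left it; what a row does not reach is not made up. A row lasts 1/10 s, in which the tool goes at most 50 mm and 8.59 degrees, less where a joint would pass 70% of its speed; a pose out of reach is approached as far as the arm can. A call with a gripper value outside its range is refused whole. "jaw" is the opening, from -1 (shut) to 1 (fully open), set as the call begins (left out, the last holds). The fingers move at their own pace and stop on an object; "squeeze" is the grip in N (left out, the last holds). Time passes only in rows, so rows that do not move let the fingers close. It gives the time, the measured TCP pose, the force, the opening and the grip force at its end, in the units of the state.
- observe(): the state, without advancing time (a new reading comes with each control period).
- read_camera(name): name is "scene" or "top" or "wrist"; returns a dict with "img" (400x640x3 uint8, red, green, blue), "depth" (400x640 float32, m along the optical axis (not along the pixel's ray), 0 where there is no reading), "fx", "fy", "cx", "cy" (pixels), "world_from_camera" (4x4, takes a point from camera to world coordinates). Camera axes: x right, y up, looking along -z (the intrinsics and any distortion apply to the point x, -y, -z); pixel columns grow to the right and rows downward; lengths in m; the calibration is good to about 2 mm. The wrist camera is an equidistant fisheye: a pixel r from the principal point sees the ray r / f radians off the axis. A picture is of the moment at which its call begins.
- hand_in(): hands the job in; it is judged then, once.
The state is a dict: "time": time; "qpos": joint angles; "qvel": joint speeds; "joint_efforts": joint torques, N m; "tool_pos": TCP position; "tool_rot": TCP orientation; "contact_force": force on the tool from outside, world axes, zero at the start; "torque": the same for the moment, N m; "opening": finger opening in m; "grip_force": force on a finger pad.
Only numpy, scipy, OpenCV 4.12 (cv2) and the standard library are available. Lean on these libraries where they do the work, as an engineer would, in place of code of your own. Each camera call takes 0.05 s, during which the arm holds its last target. There are 200 camera calls.

## Working session

There is one attempt and no reset: what is moved stays moved. The work goes in short steps, Python scripts to look and compute and a tool call to move; the robot and the scene stay as the last step left them, time stands still between calls to the robot, and variables do not carry over. Pictures are saved under pics/ and viewed, at most 10 in all, crops included, and the job is handed in when it is done.

Besides the shell and the picture viewer there is one more tool, called after "Call:" as name(argument=value, ...), one argument or row to a line, values as JSON. arm_command: Moves the arm, as the interface text tells. Its arguments: {"type":"object","properties":{"xyz":{"type":"array","items":{"type":"array","items":{"type":"number"}}},"spin":{"type":"array","items":{"type":"number"}},"jaw":{"type":"number"},"squeeze":{"type":"number"}},"required":["xyz","spin"]}

```bash
mkdir -p pics; cat > h.py <<'E'
from cell import *
import numpy as np, cv2
def snap(n,f):
    c=read_camera(n); np.savez(f'pics/{f}.npz',**c); cv2.imwrite(f'pics/{f}.png',c['img'][:,:,::-1]); return c
def cloud(c):
    v,u=np.mgrid[:c['img'].shape[0],:c['img'].shape[1]]; d=c['depth']
    p=np.stack([(u-c['cx'])/c['fx']*d,-(v-c['cy'])/c['fy']*d,-d,np.ones_like(d)],-1)
    return (p@np.array(c['world_from_camera']).T)[...,:3]
E
python3 - <<'E'
from h import *
for n in('top','scene'):
    c=snap(n,n+'0'); print(n,c['fx'],c['cx'],c['cy'],np.round(c['world_from_camera'],3).tolist())
s=observe(); print(s)
E
```

```text
top 400.7089095840789 321.67764176448514 201.84799435686276 [[0.014, 0.996, -0.093, 0.51], [-1.0, 0.015, 0.012, -0.008], [0.013, 0.092, 0.996, 1.004], [0.0, 0.0, 0.0, 1.0]]
scene 369.9370085785584 320.38587726394275 196.80971743431104 [[-0.347, -0.819, 0.457, 1.045], [0.938, -0.302, 0.17, 0.169], [-0.002, 0.488, 0.873, 0.961], [0.0, 0.0, 0.0, 1.0]]
{'time': 0.1, 'qpos': array([ 1.05197175e+00,  3.42673377e-01,  1.52491040e+00,  1.28390433e-05,
        1.27538894e+00, -1.46020262e-01]), 'qvel': array([-0.00063384, -0.00141606, -0.00126786, -0.00142398, -0.00132548,
        0.00076627]), 'joint_efforts': array([ 2.70729142e-03, -4.32005453e+01, -2.44695604e+01,  7.18654110e-02,
        5.25799161e-02, -4.54831240e-05]), 'tool_pos': array([0.1911517, 0.4888446, 0.4041076]), 'tool_rot': array([-3.14022906e+00, -2.12949586e-04,  2.76878444e+00]), 'contact_force': array([ 0.23360039,  0.42182932, -0.38767406]), 'torque': array([-0.00890237, -0.02710932, -0.06164649]), 'grip_force': 0.0, 'opening': 0.09210739381106481}
```

View pics/top0.png

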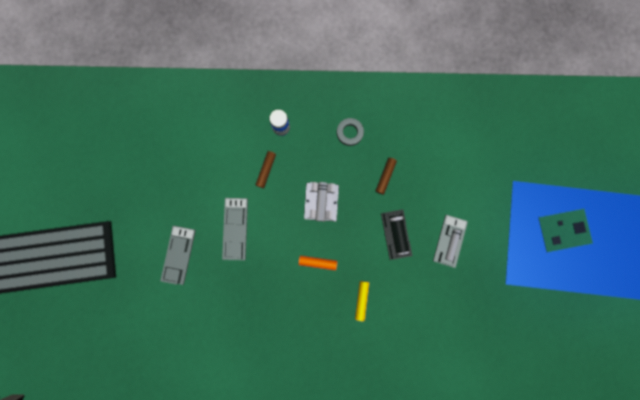

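View pics/scene0.png

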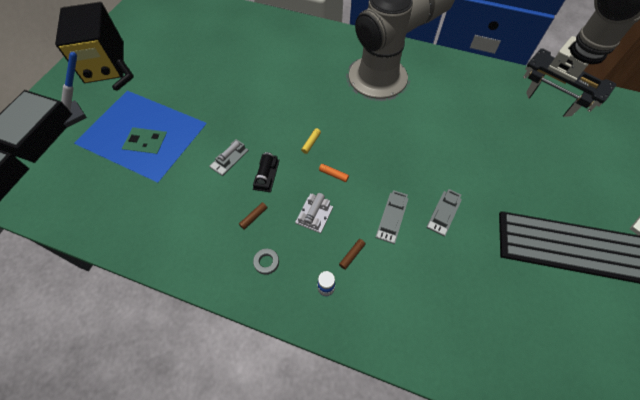

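Top view: V-block with steel rod at (322,202), slots at (177,256) and (235,229), tray with black barrel (397,235), slot1 with short rod (451,242). Look-alikes: browns at (266,169) and (386,176), orange (318,263), yellow (363,301), short rod (452,244). I choose the bright steel one in the V-block and check it in a crop.

```bash
python3 - <<'E'
from h import *
c=dict(np.load('pics/top0.npz')); P=cloud(c); im=c['img']
cr=lambda a,b,x,y:cv2.resize(im[y:y+60,x:x+80],(400,300),interpolation=cv2.INTER_CUBIC)
cv2.imwrite('pics/crop1.png',np.vstack([np.hstack([cr(0,0,150,222),cr(0,0,200,190)]),np.hstack([cr(0,0,282,172),cr(0,0,395,205)])])[:,:,::-1])
print('table z',np.median(P[300:,400:500,2]),np.std(P[300:,400:500,2]))
hsv=cv2.cvtColor(im,cv2.COLOR_RGB2HSV)
green=(hsv[...,0]>60)&(hsv[...,0]<90)&(hsv[...,1]>120)
m=(~green).astype(np.uint8); 
W=np.array(c['world_from_camera'])
def cast(u,v,z):
    d=W[:3,:3]@np.array([(u-c['cx'])/c['fx'],-(v-c['cy'])/c['fy'],-1]); o=W[:3,3]; return (o+d*(z-o[2])/d[2])
for n,(u,v) in dict(sA=(177,256),sB=(235,229),vb=(322,202),tray=(397,235),s1=(451,242)).items():
    _,l,st,_=cv2.connectedComponentsWithStats(m); k=l[v,u]
    ct=max(cv2.findContours((l==k).astype(np.uint8),cv2.RETR_EXTERNAL,cv2.CHAIN_APPROX_NONE)[0],key=len)
    w=np.array([cast(a,b,0.01)[:2] for a,b in ct[:,0]]).astype(np.float32)
    r=cv2.minAreaRect(w*1000); print(n,st[k],r,'z pct',np.percentile(P[l==k][:,2],[5,50,95]).round(3))
    print(np.round(cv2.boxPoints(r)).tolist())
E
```

```text
table z 0.0010568098900214373 0.06937644226827736
sA [ 160  225   36   60 1455] ((466.9063720703125, 331.7659606933594), (61.29349136352539, 142.3363037109375), 80.08847045898438) z pct [0.002 0.009 0.03 ]
[[392.0, 314.0], [532.0, 289.0], [542.0, 350.0], [402.0, 374.0]]
sB [ 221  197   28   64 1580] ((533.7411499023438, 194.68800354003906), (61.299896240234375, 156.34072875976562), 89.66284942626953) z pct [0.001 0.009 0.03 ]
[[455.0, 164.0], [612.0, 164.0], [612.0, 225.0], [456.0, 226.0]]
vb [ 303  181   37   42 1386] ((604.7777099609375, -18.603958129882812), (86.96891021728516, 101.47602081298828), 86.9695816040039) z pct [0.    0.012 0.052]
[[552.0, -59.0], [653.0, -65.0], [658.0, 22.0], [556.0, 28.0]]
tray [ 381  209   32   51 1139] ((524.9961547851562, -205.44393920898438), (119.52777099609375, 59.153316497802734), 11.071821212768555) z pct [0.004 0.031 0.053]
[[461.0, -188.0], [472.0, -246.0], [589.0, -223.0], [578.0, -165.0]]
s1 [ 433  214   35   55 1249] ((510.7105407714844, -339.8544921875), (61.83956527709961, 125.31012725830078), 74.1827392578125) z pct [0.001 0.009 0.04 ]
[[442.0, -353.0], [563.0, -387.0], [579.0, -327.0], [459.0, -293.0]]
```

View pics/crop1.png

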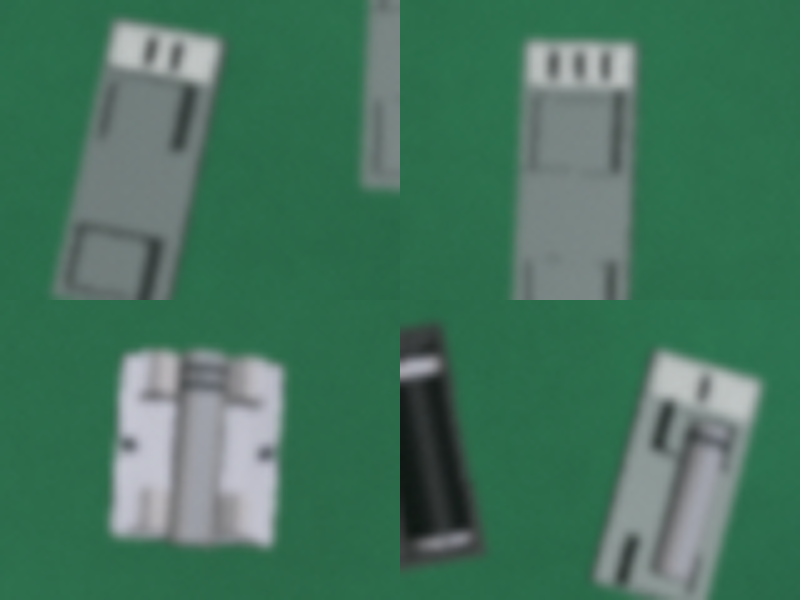

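Crop: the two-bar slot is the one at top pixel (177,256), and the V-block (322,202) holds the two-ring steel rod. I'll look at both more closely with the wrist camera.

Call:
arm_command(
  xyz=[
    [37,-22,0],
    [37,-22,0],
    [37,-22,0],
    [37,-22,0],
    [37,-22,0],
    [37,-22,0],
    [37,-22,0],
    [0,0,0],
    [0,0,0],
  ],
  spin=[2,2,2,2,2,0,0,0,0],
)

```text
time: 1.0
tool_pos: [0.4507, 0.3343, 0.404]
tool_rot: [-3.141, -0.001, 2.941]
contact_force: [-0.5, -0.1, 0.9]
opening: 0.0914
grip_force: 0.0
```

```bash
python3 - <<'E'
from h import *
c=snap('wrist','w1'); print(c['fx'],c['cx'],c['cy'],np.round(c['world_from_camera'],3).tolist()); s=observe();print(s['tool_pos'],s['tool_rot'],s['contact_force'])
E
```

```text
309.70691628693146 326.5778408172649 199.26180098170622 [[0.198, -0.941, -0.275, 0.375], [0.98, 0.19, 0.058, 0.35], [-0.002, -0.282, 0.96, 0.384], [0.0, 0.0, 0.0, 1.0]]
[0.44988981 0.33496327 0.40421379] [-3.14104679e+00 -1.37359753e-03  2.94278887e+00] [-0.38038386  0.95289617  0.44946742]
```

Call:
arm_command(
  xyz=[
    [16,-39,0],
    [16,-39,0],
    [16,-39,0],
    [16,-39,0],
    [16,-39,0],
    [16,-39,0],
    [16,-39,0],
    [16,-39,0],
    [16,-39,0],
    [0,0,0],
    [0,0,0],
  ],
  spin=[2,2,2,2,0,0,0,0,0,0,0],
)

```text
time: 2.15
tool_pos: [0.5939, -0.0153, 0.4044]
tool_rot: [3.141, -0.001, 3.083]
contact_force: [1.1, 0.1, 0.1]
opening: 0.0916
grip_force: 0.0
```

```bash
python3 - <<'E'
from h import *
c=snap('wrist','w2'); print(c['fx'],c['cx'],c['cy'],np.round(c['world_from_camera'],3).tolist()); s=observe();print(s['time'],s['tool_pos'],s['tool_rot'],s['contact_force'])
a=cv2.imread('pics/w1.png');b=cv2.imread('pics/w2.png');cv2.imwrite('pics/w12.png',np.vstack([a[:300],b[:300]]))
E
```

```text
309.70691628693146 326.5778408172649 199.26180098170622 [[0.058, -0.958, -0.281, 0.517], [0.998, 0.055, 0.017, -0.01], [-0.001, -0.282, 0.959, 0.384], [0.0, 0.0, 0.0, 1.0]]
2.2 [ 0.59373265 -0.01458119  0.40458845] [ 3.14079289e+00 -8.88380150e-04  3.08414752e+00] [-0.17297484 -0.33475224  0.43936879]
```

View pics/w12.png

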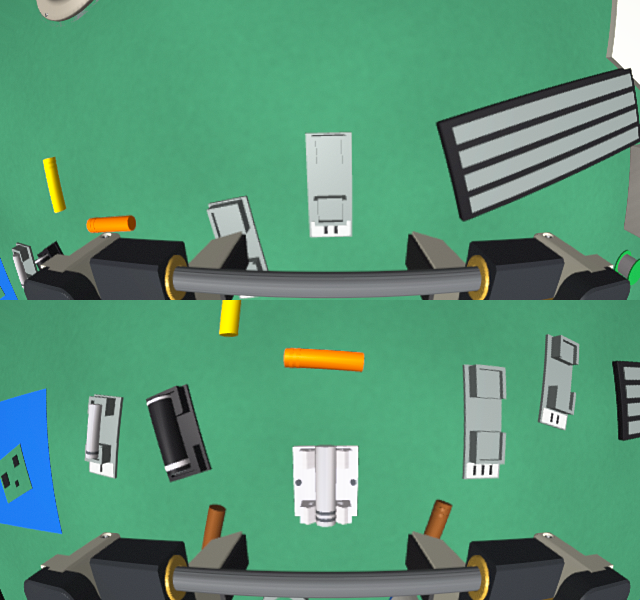

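Wrist 1 shows slot2 at (330,185) with its two bars at the bottom. Wrist 2 shows the V-block and ringed rod at (325,480), the tray and barrel at (180,432), and the three-bar slot at (485,420). I'll measure with depth at known heights.

```bash
cat >> h.py <<'E'
def fcloud(c):
    v,u=np.mgrid[:c['img'].shape[0],:c['img'].shape[1]]; x=(u-c['cx'])/c['fx']; y=(v-c['cy'])/c['fy']; r=np.hypot(x,y)+1e-9; d=c['depth']
    k=np.tan(np.minimum(r,1.4))/r*d
    p=np.stack([x*k,-y*k,-d,np.ones_like(d)],-1); P=(p@np.array(c['world_from_camera']).T)[...,:3]; P[d==0]=np.nan; return P
def rect(P,c,rad,lo,hi,q=None):
    m=(np.hypot(P[...,0]-c[0],P[...,1]-c[1])<rad)&(P[...,2]>lo)&(P[...,2]<hi)
    r=cv2.minAreaRect((P[m][:,:2]*1000).astype(np.float32)); b=cv2.boxPoints(r)
    e=max(((b[1]-b[0]),(b[2]-b[1])),key=np.linalg.norm); a=(np.degrees(np.arctan2(e[1],e[0]))+90)%180-90
    return m.sum(),np.round(r[0],1),np.round(sorted(r[1]),1),round(a,2)
E
python3 - <<'E'
from h import *
c=dict(np.load('pics/w1.npz'));P=fcloud(c)
print('table',np.nanmedian(P[30:100,150:300,2]),np.nanstd(P[30:100,150:300,2]))
for lo,hi in((.024,.034),(.015,.034),(.003,.012),(.003,.04)): print('slot2',lo,hi,rect(P,(.467,.332),.085,lo,hi))
c=dict(np.load('pics/w2.npz'));P=fcloud(c)
for lo,hi in((.044,.06),(.047,.06),(.036,.047),(.003,.012),(.003,.07)): print('vb',lo,hi,rect(P,(.605,-.019),.08,lo,hi))
for lo,hi in((.04,.06),(.046,.06),(.003,.012),(.023,.033),(.003,.07)): print('tray',lo,hi,rect(P,(.525,-.205),.08,lo,hi))
E
```

```text
table -0.00014434083371611672 0.0008230989444135914
slot2 0.024 0.034 (np.int64(727), array([457.3, 335.5]), array([ 40.6, 110.5]), np.float32(-10.3))
slot2 0.015 0.034 (np.int64(1952), array([457.3, 335.5]), array([ 40.6, 110.5]), np.float32(-10.29))
slot2 0.003 0.012 (np.int64(2637), array([467.9, 333.3]), array([ 56.2, 137.2]), np.float32(-10.3))
slot2 0.003 0.04 (np.int64(4607), array([467.9, 333.3]), array([ 56.2, 137.2]), np.float32(-10.3))
vb 0.044 0.06 (np.int64(1495), array([601.6, -22.4]), array([32.7, 92. ]), np.float32(-3.12))
vb 0.047 0.06 (np.int64(1135), array([601.9, -17.1]), array([19.4, 92. ]), np.float32(-2.96))
vb 0.036 0.047 (np.int64(1481), array([601.8, -17.1]), array([61. , 92.3]), np.float32(-3.15))
vb 0.003 0.012 (np.int64(1825), array([604. , -17.2]), array([79.8, 89.3]), np.float32(-3.03))
vb 0.003 0.07 (np.int64(4883), array([601.8, -17.1]), array([79.8, 93.9]), np.float32(-2.96))
tray 0.04 0.06 (np.int64(1722), array([ 525.1, -204.8]), array([31.1, 96.8]), np.float32(10.94))
tray 0.046 0.06 (np.int64(1361), array([ 525.1, -204.9]), array([27.2, 96.8]), np.float32(11.27))
tray 0.003 0.012 (np.int64(937), array([ 524.8, -199.7]), array([ 50.5, 120.1]), np.float32(7.57))
tray 0.023 0.033 (np.int64(540), array([ 526., -205.]), array([ 48.9, 114.6]), np.float32(10.67))
tray 0.003 0.07 (np.int64(3853), array([ 525.5, -202.9]), array([ 53.2, 118.6]), np.float32(10.68))
```

Call:
arm_command(
  xyz=[
    [4,-1,-30],
    [4,-1,-40],
    [0,0,-40],
    [0,0,-30],
    [0,0,-25],
    [0,0,-18],
    [0,0,-12],
    [0,0,-7],
    [0,0,-4],
    [0,0,0],
    [0,0,0],
    [0,0,0],
  ],
  spin=[0.3,0,0,0,0,0,0,0,0,0,0,0],
)

```text
time: 3.4
tool_pos: [0.6024, -0.0181, 0.1996]
tool_rot: [-3.142, 0.001, 3.088]
contact_force: [0.5, 0.4, -0.3]
opening: 0.0919
grip_force: 0.0
```

Call:
arm_command(
  xyz=[
    [0,0,0],
    [0,0,0],
    [0,0,0],
    [0,0,0],
    [0,0,0],
    [0,0,0],
    [0,0,0],
    [0,0,0],
    [0,0,0],
    [0,0,0],
  ],
  spin=[0,0,0,0,0,0,0,0,0,0],
  jaw=-1,
  squeeze=25,
)

```text
time: 4.4
tool_pos: [0.6022, -0.0173, 0.1988]
tool_rot: [3.14, 0.0, 3.088]
contact_force: [0.6, 4.8, 0.7]
opening: 0.0231
grip_force: 25.0
```

Call:
arm_command(
  xyz=[
    [0,0,5],
    [0,0,15],
    [0,0,35],
    [0,0,40],
    [0,0,25],
    [0,0,0],
  ],
  spin=[0,0,0,0,0,0],
)

```text
time: 5.0
tool_pos: [0.6029, -0.0184, 0.3227]
tool_rot: [-3.14, 0.007, 3.088]
contact_force: [1.4, 0.6, -3.4]
opening: 0.0235
grip_force: 25.0
```

Call:
arm_command(
  xyz=[
    [-6,15,0],
    [-12,30,0],
    [-16,40,0],
    [-16,40,0],
    [-16,40,0],
    [-16,40,0],
    [-16,40,0],
    [-16,40,0],
    [-14,33,0],
    [-10,21,0],
    [-6,13,0],
    [0,0,-20],
    [0,0,-20],
    [0,0,-10],
    [0,0,0],
    [0,0,0],
  ],
  spin=[0,-1,-1,-1,-1,-1,-1,-1,-0.3,0,0,0,0,0,0,0],
)

```text
time: 6.6
tool_pos: [0.4584, 0.3337, 0.2687]
tool_rot: [-3.141, -0.0, 2.96]
contact_force: [0.4, -0.4, -3.1]
opening: 0.0232
grip_force: 25.0
```

```bash
python3 - <<'E'
from h import *
c=snap('wrist','w3'); P=fcloud(c); s=observe(); print(s['time'],s['tool_pos'],s['tool_rot'],s['opening'],s['grip_force'])
for lo,hi in((.07,.12),(.09,.12),(.024,.034),(.003,.012)): print(lo,hi,rect(P,(.457,.335),.085,lo,hi))
E
```

```text
6.65 [0.45858994 0.33384196 0.26932294] [3.14093203e+00 8.35140099e-04 2.96026889e+00] 0.02297620976056375 24.999675750732422
0.07 0.12 (np.int64(5891), array([452.5, 336.6]), array([52.8, 84.9]), np.float32(8.02))
0.09 0.12 (np.int64(5891), array([452.5, 336.6]), array([52.8, 84.9]), np.float32(8.02))
0.024 0.034 (np.int64(874), array([419.2, 342.5]), array([32.5, 40.5]), np.float32(79.07))
0.003 0.012 (np.int64(1722), array([442.5, 338.3]), array([56.3, 84.3]), np.float32(-9.92))
```

View pics/w3.png

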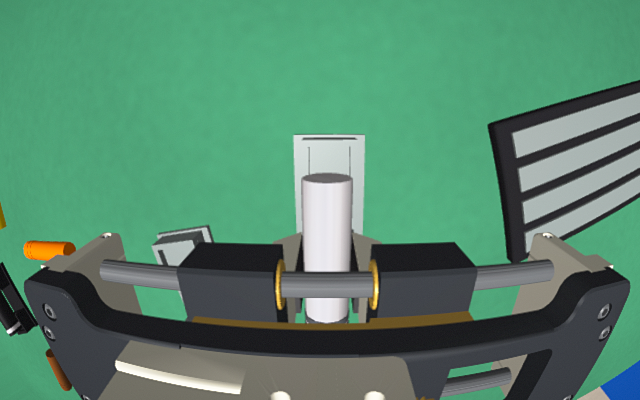

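Wrist 3: the rod hangs between the fingers at (327,235), over slot2's pocket, whose near end is at (329,140). I'll measure the rod against the slot axis and ends.

```bash
python3 - <<'E'
from h import *
c=dict(np.load('pics/w3.npz'));P=fcloud(c); v,u=np.mgrid[:400,:640]
m=(u>296)&(u<358)&(v>168)&(v<232)&(P[...,2]>.095)&(P[...,2]<.135)
r=cv2.minAreaRect((P[m][:,:2]*1000).astype(np.float32)); print(r, np.percentile(P[m][:,2],[1,50,99]))
b=cv2.boxPoints(r);print(b)
a=np.radians(-10.3);X=np.array([np.cos(a),np.sin(a)]);Y=np.array([-np.sin(a),np.cos(a)]);o=np.array([457.3,335.5])
g=P[m][:,:2]*1000-o; print('gauge along',(g@X).min(),'lateral',(g@Y).min(),(g@Y).max(), 'target along -46')
top=P[m]; k=top[:,2]>np.percentile(top[:,2],90); l=np.polyfit(g[k]@X,g[k]@Y,1); print('ridge',np.mean(g[k]@Y),l)
w=(P[...,2]>.024)&(P[...,2]<.034)&(np.hypot(P[...,0]-.457,P[...,1]-.335)<.085); q=P[w][:,:2]*1000-o;print('slot along',(q@X).min(),'lat',(q@Y).min(),(q@Y).max(),'exp -55 +-20')
E
```

```text
((425.1156921386719, 339.8388366699219), (24.119558334350586, 26.97690773010254), 80.36170959472656) [0.10057517 0.11827898 0.12120928]
[[409.7985  330.2076 ]
 [436.39462 325.69095]
 [440.4329  349.47006]
 [413.83676 353.98672]]
gauge along -45.82356892000653 lateral -13.574892331712087 10.544853640229162 target along -46
ridge -1.4875321482856805 [ 0.00814571 -1.20325877]
slot along -54.80798106534132 lat -20.111495459821978 20.396221059887324 exp -55 +-20
```

Call:
arm_command(
  xyz=[
    [0,1,-15],
    [0,0.5,-20],
    [0,0,-15],
    [0,0,-10],
    [0,0,-7],
    [0,0,-5],
    [0,0,-3],
    [0,0,-1],
    [0,0,0],
    [0,0,0],
  ],
  spin=[0,0,0,0,0,0,0,0,0,0],
)

```text
time: 7.65
tool_pos: [0.4583, 0.3355, 0.1931]
tool_rot: [3.141, 0.001, 2.961]
contact_force: [-0.2, 0.7, -3.6]
opening: 0.0232
grip_force: 25.0
```

Call:
arm_command(
  xyz=[
    [0,0,0],
    [0,0,0],
    [0,0,0],
    [0,0,0],
    [0,0,0],
    [0,0,0],
    [0,0,0],
    [0,0,0],
    [0,0,0],
    [0,0,0],
    [0,0,20],
    [0,0,40],
    [0,0,50],
    [0,0,50],
    [0,0,40],
    [0,0,10],
    [0,0,0],
  ],
  spin=[0,0,0,0,0,0,0,0,0,0,0,0,0,0,0,0,0],
  jaw=1,
)

```text
time: 9.35
tool_pos: [0.4582, 0.3355, 0.4044]
tool_rot: [3.139, 0.003, 2.961]
contact_force: [0.4, -0.4, -0.1]
opening: 0.0915
grip_force: 0.0
```

```bash
python3 - <<'E'
from h import *
c=snap('wrist','w4'); P=fcloud(c); s=observe(); print(s['time'],s['tool_pos'],s['tool_rot'],s['opening'])
for lo,hi in((.034,.06),(.037,.06),(.003,.012)): print(lo,hi,rect(P,(.457,.335),.085,lo,hi))
E
```

```text
9.4 [0.4579967  0.33534687 0.40235315] [ 3.14155181e+00 -6.27350559e-06  2.96083457e+00] 0.09186164685584962
0.034 0.06 (np.int64(1573), array([457.5, 335.2]), array([23.8, 92.3]), np.float32(-9.9))
0.037 0.06 (np.int64(1481), array([457.5, 335.3]), array([21.3, 92.3]), np.float32(-9.94))
0.003 0.012 (np.int64(1985), array([468.2, 333.6]), array([ 55.6, 137.1]), np.float32(-10.01))
```

Rod rests in slot2 within 0.3 mm. Now the empty V-block from above, then the tray.

Call:
arm_command(
  xyz=[
    [8,-20,0],
    [14,-37,0],
    [16,-42,0],
    [16,-42,0],
    [16,-42,0],
    [16,-42,0],
    [16,-42,0],
    [16,-42,0],
    [12,-28,0],
    [6,-13,0],
    [0,0,0],
    [0,0,0],
  ],
  spin=[0,1,1,1,1,1,1,1,0.3,0,0,0],
)

```text
time: 10.6
tool_pos: [0.5939, -0.0136, 0.4015]
tool_rot: [3.141, -0.003, 3.088]
contact_force: [0.2, 0.6, -0.1]
opening: 0.0916
grip_force: 0.0
```

```bash
python3 - <<'E'
from h import *
c=snap('wrist','w5'); P=fcloud(c); s=observe(); print(s['time'],s['tool_pos'],s['tool_rot'],s['opening'])
for lo,hi in((.036,.06),(.032,.06),(.003,.012)): print(lo,hi,rect(P,(.604,-.017),.08,lo,hi))
E
```

```text
10.65 [ 0.5937863  -0.01312645  0.40196585] [ 3.14077166e+00 -1.80544727e-03  3.08936776e+00] 0.09195021240328183
0.036 0.06 (np.int64(993), array([604.5, -17.2]), array([61.8, 86.7]), np.float32(-2.73))
0.032 0.06 (np.int64(1278), array([604.5, -17.1]), array([61.8, 86.8]), np.float32(-2.48))
0.003 0.012 (np.int64(2627), array([604. , -17.4]), array([81.1, 89. ]), np.float32(-3.08))
```

Call:
arm_command(
  xyz=[
    [-8,-20,0],
    [-16,-40,0],
    [-16,-42,0],
    [-14,-42,0],
    [-10,-30,0],
    [-5,-14,0],
    [0,0,0],
    [0,0,0],
    [0,0,0],
  ],
  spin=[2,2,3,3,2,2,0,0,0],
)

```text
time: 11.55
tool_pos: [0.5256, -0.2008, 0.4028]
tool_rot: [3.141, 0.0, -2.949]
contact_force: [-0.6, -0.7, -0.0]
opening: 0.0925
grip_force: 0.0
```

```bash
python3 - <<'E'
from h import *
c=snap('wrist','w6'); P=fcloud(c); s=observe(); print(s['time'],s['tool_pos'],s['tool_rot'],s['opening'])
for lo,hi in((.036,.06),(.04,.06),(.045,.06),(.024,.032)): print(lo,hi,rect(P,(.525,-.205),.085,lo,hi))
E
```

```text
11.6 [ 0.52562566 -0.20092468  0.40278837] [ 3.14121043e+00  1.56445035e-04 -2.94903365e+00] 0.09175582922810242
0.036 0.06 (np.int64(2332), array([ 524.6, -205.5]), array([33. , 96.9]), np.float32(9.88))
0.04 0.06 (np.int64(2257), array([ 524.7, -206. ]), array([31.8, 96.9]), np.float32(9.87))
0.045 0.06 (np.int64(1942), array([ 524.6, -205.7]), array([27.3, 95.8]), np.float32(10.66))
0.024 0.032 (np.int64(706), array([ 525.9, -205.5]), array([ 47.4, 113.2]), np.float32(10.99))
```

Call:
arm_command(
  xyz=[
    [-1,-3,-25],
    [0,-2,-40],
    [0,0,-45],
    [0,0,-35],
    [0,0,-25],
    [0,0,-18],
    [0,0,-11],
    [0,0,-6],
    [0,0,-3],
    [0,0,0],
    [0,0,0],
  ],
  spin=[-0.2,0,0,0,0,0,0,0,0,0,0],
)

```text
time: 12.7
tool_pos: [0.5245, -0.2076, 0.1956]
tool_rot: [-3.141, 0.001, -2.954]
contact_force: [-1.0, -0.6, 0.1]
opening: 0.0922
grip_force: 0.0
```

Call:
arm_command(
  xyz=[
    [0,0,0],
    [0,0,0],
    [0,0,0],
    [0,0,0],
    [0,0,0],
    [0,0,0],
    [0,0,0],
    [0,0,0],
    [0,0,0],
    [0,0,0],
  ],
  spin=[0,0,0,0,0,0,0,0,0,0],
  jaw=-1,
  squeeze=35,
)

```text
time: 13.7
tool_pos: [0.5242, -0.2075, 0.1947]
tool_rot: [3.141, -0.0, -2.954]
contact_force: [0.5, 0.7, -0.5]
opening: 0.031
grip_force: 35.0
```

Call:
arm_command(
  xyz=[
    [0,0,5],
    [0,0,15],
    [0,0,35],
    [0,0,35],
    [0,0,20],
    [0,0,10],
    [0,0,0],
    [0,0,0],
  ],
  spin=[0,0,0,0,0,0,0,0],
)

```text
time: 14.5
tool_pos: [0.5238, -0.2074, 0.3136]
tool_rot: [3.14, -0.002, -2.954]
contact_force: [-1.2, -0.3, -2.5]
opening: 0.0308
grip_force: 35.0
```

Call:
arm_command(
  xyz=[
    [8,18,0],
    [14,34,0],
    [17,40,0],
    [17,40,0],
    [13,32,0],
    [8,18,0],
    [3,8,0],
    [0,0,-20],
    [0,0,-20],
    [0,0,-10],
    [0,0,0],
    [0,0,0],
  ],
  spin=[-2,-3,-3,-3,-2,-0.8,0,0,0,0,0,0],
)

```text
time: 15.7
tool_pos: [0.6043, -0.0181, 0.2649]
tool_rot: [3.142, -0.0, 3.088]
contact_force: [0.6, -0.1, -2.4]
opening: 0.0312
grip_force: 35.0
```

```bash
python3 - <<'E'
from h import *
c=snap('wrist','w7'); P=fcloud(c); s=observe(); print(s['time'],s['tool_pos'],s['tool_rot'],s['opening'])
v,u=np.mgrid[:400,:640]
a=np.radians(-3.05);X=np.array([np.cos(a),np.sin(a)]);Y=np.array([-np.sin(a),np.cos(a)]);o=np.array([604.1,-17.2])
Q=(P[...,:2]*1000-o); A=Q@X;B=Q@Y;Z=P[...,2]
m=(Z>.09)&(Z<.15)&(abs(B)<22)&(A<-16)&(A>-80)&(v<250)
print(m.sum(),'z',np.percentile(Z[m],[1,50,99]),'along',A[m].min(),'exp -48; lat',B[m].min(),B[m].max())
k=m&(Z>np.percentile(Z[m],90)); print('ridge',B[k].mean(),np.polyfit(A[k],B[k],1), np.polyfit(A[k],Z[k]*1000,1))
e=np.array([[x,(B[m&(abs(A-x)<2)].min()+B[m&(abs(A-x)<2)].max())/2] for x in(-44,-38,-32,-26,-20) if (m&(abs(A-x)<2)).sum()>5]);print(e.round(2).tolist())
w=(Z>.003)&(Z<.012)&(abs(B)<60)&(abs(A)<60);print('base along',A[w].min(),'exp -45; lat',B[w].min(),B[w].max())
w=(Z>.04)&(Z<.047)&(abs(B)<60)&(abs(A)<60);print('saddle along',A[w].min(),'exp -43; lat',B[w].min(),B[w].max())
E
```

```text
15.75 [ 0.60445045 -0.01802307  0.26541602] [-3.14150729e+00  1.11388486e-03  3.08776394e+00] 0.031368177170168855
5107 z [0.09622044 0.11904824 0.12248599] along -48.01211494487166 exp -48; lat -17.10047681642924 15.488770322484548
ridge -0.6934550410701185 [ 0.00393641 -0.55848156] [-7.40661357e-03  1.21785822e+02]
[[-44.0, -0.81], [-38.0, -1.34], [-32.0, -1.38], [-26.0, -0.89], [-20.0, -1.11]]
base along -44.94601750459123 exp -45; lat -40.202925078084895 40.57724456863858
saddle along -42.83683859166253 exp -43; lat -24.829179170586208 24.709533690341303
```

View pics/w7.png

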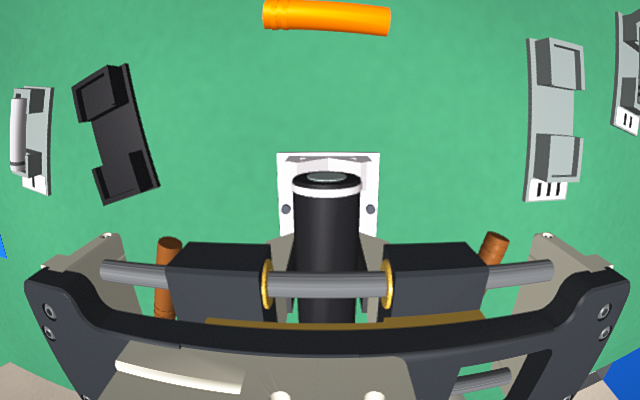

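Wrist 7: the black barrel is held over the V-block at (327,230), 0.9 mm to −y, end position along the V as expected. Correct and lower gently.

Call:
arm_command(
  xyz=[
    [0,0.9,-10],
    [0,0,-16],
    [0,0,-14],
    [0,0,-9],
    [0,0,-5],
    [0,0,-3],
    [0,0,-1],
    [0,0,0],
    [0,0,0],
    [0,0,0],
  ],
  spin=[0,0,0,0,0,0,0,0,0,0],
)

```text
time: 16.75
tool_pos: [0.6043, -0.0167, 0.2072]
tool_rot: [3.142, 0.001, 3.088]
contact_force: [-0.0, 0.4, -2.2]
opening: 0.0311
grip_force: 35.0
```

Call:
arm_command(
  xyz=[
    [0,0,-1],
    [0,0,0],
    [0,0,-1],
    [0,0,0],
    [0,0,0],
  ],
  spin=[0,0,0,0,0],
)

```text
time: 17.25
tool_pos: [0.6042, -0.0166, 0.2047]
tool_rot: [3.141, -0.0, 3.088]
contact_force: [-0.0, 0.5, -2.9]
opening: 0.0311
grip_force: 35.0
```

Call:
arm_command(
  xyz=[
    [0,0,-0.5],
    [0,0,0],
    [0,0,-0.5],
    [0,0,0],
    [0,0,0],
  ],
  spin=[0,0,0,0,0],
)

```text
time: 17.75
tool_pos: [0.6042, -0.0167, 0.2038]
tool_rot: [3.142, 0.0, 3.088]
contact_force: [-0.4, 0.3, -1.8]
opening: 0.0311
grip_force: 35.0
```

Call:
arm_command(
  xyz=[
    [0,0,-0.5],
    [0,0,0],
    [0,0,0],
    [0,0,0],
  ],
  spin=[0,0,0,0],
)

```text
time: 18.15
tool_pos: [0.6043, -0.0168, 0.2035]
tool_rot: [-3.141, 0.0, 3.088]
contact_force: [-1.0, -1.7, 1.1]
opening: 0.0311
grip_force: 35.0
```

Call:
arm_command(
  xyz=[
    [0,0,-0.3],
    [0,0,0],
    [0,0,0],
    [0,0,0],
  ],
  spin=[0,0,0,0],
)

```text
time: 18.55
tool_pos: [0.6043, -0.0168, 0.2034]
tool_rot: [-3.141, 0.001, 3.088]
contact_force: [-1.4, -3.1, 5.8]
opening: 0.0307
grip_force: 35.0
```

Call:
arm_command(
  xyz=[
    [0,-0.3,-0.3],
    [0,0,0],
    [0,0,0],
    [0,0,0],
  ],
  spin=[0,0,0,0],
)

```text
time: 18.95
tool_pos: [0.6043, -0.0171, 0.2032]
tool_rot: [-3.142, 0.001, 3.088]
contact_force: [-2.2, -3.5, 7.0]
opening: 0.0313
grip_force: 35.0
```

Call:
arm_command(
  xyz=[
    [0,0,-0.3],
    [0,0,0],
    [0,0,0],
    [0,0,0],
  ],
  spin=[0,0,0,0],
)

```text
time: 19.35
tool_pos: [0.6043, -0.017, 0.2032]
tool_rot: [-3.142, 0.001, 3.088]
contact_force: [-2.5, -2.4, 8.4]
opening: 0.0309
grip_force: 35.0
```

Call:
arm_command(
  xyz=[
    [0,-0.3,-0.3],
    [0,0,0],
    [0,0,0],
    [0,0,0],
  ],
  spin=[0,0,0,0],
)

```text
time: 19.75
tool_pos: [0.6043, -0.0171, 0.2032]
tool_rot: [3.141, 0.001, 3.088]
contact_force: [-2.4, -1.5, 10.0]
opening: 0.0314
grip_force: 35.0
```

Call:
arm_command(
  xyz=[
    [0,-0.2,-0.3],
    [0,0,0],
    [0,0,0],
    [0,0,0],
  ],
  spin=[0,0,0,0],
)

```text
time: 20.15
tool_pos: [0.6043, -0.0171, 0.2032]
tool_rot: [3.141, 0.001, 3.088]
contact_force: [-3.5, 0.2, 12.1]
opening: 0.0313
grip_force: 35.0
```

Call:
arm_command(
  xyz=[
    [0,0,-0.4],
    [0,0,0],
    [0,0,0],
    [0,0,0],
    [0,0,0],
    [0,0,0],
  ],
  spin=[0,0,0,0,0,0],
)

```text
time: 20.75
tool_pos: [0.6043, -0.0172, 0.2032]
tool_rot: [3.141, 0.001, 3.088]
contact_force: [-5.7, 0.3, 15.2]
opening: 0.0309
grip_force: 35.0
```

```bash
python3 - <<'E'
from h import *
F=[]
for i in range(3):
    c=snap('wrist','w8'); s=observe(); F.append(s['contact_force'])
P=fcloud(c);print(s['time'],s['tool_pos'],np.mean(F,0).round(2),s['grip_force'])
v,u=np.mgrid[:400,:640]
a=np.radians(-3.05);X=np.array([np.cos(a),np.sin(a)]);Y=np.array([-np.sin(a),np.cos(a)]);o=np.array([604.1,-17.2])
Q=(P[...,:2]*1000-o); A=Q@X;B=Q@Y;Z=P[...,2]
m=(Z>.045)&(Z<.09)&(abs(B)<22)&(A<-16)&(A>-80)&(v<250)
k=m&(Z>np.percentile(Z[m],90))
print('z',np.percentile(Z[m],99),'exp .0606; along',A[m].min(),'lat',B[m].min(),B[m].max(),'ridge',np.polyfit(A[k],B[k],1),np.polyfit(A[k],Z[k]*1000,1))
c=read_camera('top');P=cloud(c);print('gauge top cam',rect(P,(.457,.335),.085,.036,.06),'lens',rect(P,(.604,-.017),.06,.05,.07))
E
```

```text
20.9 [ 0.60427092 -0.01715166  0.2031589 ] [-5.12 -0.24 15.52] 35.00148296356201
z 0.060891065439299834 exp .0606; along -47.83398328305116 lat -16.016888892917176 16.515303887116534 ridge [0.02553186 0.98850283] [-6.55064145e-03  6.01918894e+01]
gauge top cam (np.int64(381), array([457.5, 334.6]), array([23.1, 92.2]), np.float32(-10.11)) lens (np.int64(102), array([566.8, -15.5]), array([18.8, 29.1]), np.float32(88.81))
```

```bash
python3 -c "
from cell import *
print(hand_in())"
```

```text
the job is handed in; nothing more can be done
None
```

I handed the job in at about 21 s. The setting rod is let go in slot2, within about 1 mm of centre. The lens barrel is centred in the V-block and still held down with about 15 N, with almost no sideways force; no pass or fail result came back.

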